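Proof-pull a clamped rock core with the spring gauge

ROBOT

A 6-joint arm with a two-finger parallel gripper is mounted at the origin on the work surface. World frame = base frame: x ahead of the robot, y to its left, z up, the work surface at z = 0. Lengths are in m, angles in rad, forces in N, time in s.
With the tool pointing down it reaches from about 0.375 to 0.75 m from the base axis. Payload 9 kg.
Tool frame: the origin (TCP) lies midway between the tips of the shut fingers; the grasp point (between the pads) lies 19 mm behind it; x points along the fingers, y is the direction in which the jaws open and shut, and the axes are right-handed (so a half turn about x gives the same grasp; the last joint's range is limited). The gripper opens to 85 mm and grips with 20 to 120 N. Pads are 22 mm wide; open, the fingers measure 114 mm over their backs; the gripper's body (76 mm by 85 mm) begins 54 mm behind the grasp point. The pads swing forward as they close: fully open they stand 13 mm farther back than shut.
Start: joints at [0.977, 0.104, 0.097, 1.564, 0, 1.353], TCP at [0.22, 0.558, 0.231] pointing down, gripper open.
Joint ranges: [-2.99, 2.99], [-0.84, 1.86], [-1.1, 1.16], [-1.84, 2.11], [-1.51, 1.56], [-3.14, 3.14]. Speed limits (rad/s): [2.22, 2.22, 2.57, 3.14, 3.14, 3.14].

INTERFACE

Orientations are given as a unit quaternion [w, x, y, z].
In Python, from rig import env, cams gives the robot as it stands.
- The arm moves only by the tool jog_arm, never from a script. Its argument "rows" is a list of rows, each an object with "linear": the shift along the tool's x, y, z in m, a list of three; "roll": the turn about the tool's x in rad; "grip": the opening, from 0 (shut) to 1 (fully open). A call has 1 to 12 rows; each row is the pose to reach, as a shift and turn from the pose measured when the call began, along the tool's axes at that moment; what a row does not reach only later rows make up. A row lasts 1/10 s, in which the tool goes at most 50 mm and 8.59 degrees, less where a joint would pass 70% of its speed; a pose out of reach is approached as far as the arm can. A call with a gripper value outside its range is refused whole. The fingers move at their own pace and stop on an object; "newtons" is the grip in N (left out, the last holds). Time passes only in rows, so rows that repeat a pose let the fingers close. It gives the time, the measured TCP pose, the force and the opening at its end, in the units of the state.
- env.read_state(): the state, without advancing time (a new reading comes with each control period).
- cams.read_camera(name): name is "side" or "top"; returns (picture, depth): 384x512x3 uint8, red, green, blue; 384x512 float32, m along the optical axis (not along the pixel's ray), 0 where there is no reading.
- cams.get_calibration(name): a dict with "intrinsics" (3x3 intrinsics, pixels), "extrinsics" (4x4, takes a point from world to camera coordinates). Camera axes: x right, y down, z forward; pixel columns grow to the right and rows downward; lengths in m; the calibration is good to about 2 mm. A picture is of the moment at which its call begins. get_calibration takes no time and is no camera call.
- env.hand_in(): hands the job in, once; it reports no verdict.
The state is a dict: "time_s": time; "joints": joint angles; "qvel": joint speeds; "effort": joint torques, N m; "tool_pos": TCP position; "orientation": TCP orientation; "ft_force": force on the tool from outside, world axes, zero at the start; "wrist_torque": the same for the moment, N m; "grip_width": opening from 0.0 (shut) to 1.0 (fully open).
Only numpy, scipy, OpenCV 4.12 (cv2) and the standard library are available. Lean on these libraries where they do the work, as an engineer would, in place of code of your own. Each camera call takes 0.05 s, during which the arm holds its last target.

TASK

Tighten the clamp on the rock core by turning its bar knob clockwise until it has clicked past its detent. Then draw the spring gauge's pull handle out until the index bar is level with the set pointer, without pulling clearly past it, hold it there for a full second, and ease the handle gently all the way back home (never let it snap back), so that the tell-tale rider is left standing level with the set pointer. Leave the set pointer where it is, and do not disturb the bottle, the can and the loose lump of rock.

Things in the scene. Friction and masses are not known exactly. Their poses are not given: they have to be found in the camera images.
- rig: Pull-test rig fixed to the table: aluminium base plate 130 (x) x 310 (y, from -80 to +230) x 10 mm. Origin on the table under the plate; z up, y along the rig. The clamp stands at y = +170 mm, the grey spring gauge housing lies in the middle, and the pull handle sticks out at the -y end: the gauge is pulled towards the rig's -y.
- gauge_top (a point): Centre of the top of the gauge housing (a grey box 60 (x) x 160 (y) x 35 mm, top 45 mm above the table, with a white scale on it). Axes parallel to the rig's.
- arch_top (a point): Point on top of the clamp's dark steel arch, on the knob's axis, 90 mm above the table. The arch spans x -43 to +61 mm and y -22 to +22 mm from here, over a lying grey rock core of 42 mm diameter. A small steel plunger housing, 10 mm high, stands on the arch at x = +33 to +59 mm. Axes parallel to the rig's.
- knob_grip (a point): Grip point of the clamp's black bar knob, on its vertical axis, 126 mm above the table. The bar is 44 mm long (along the point's x axis, which turns with the knob), 12 mm thick (point y) and stands from 99 to 137 mm above the table, on a steel disc of 44 mm diameter. Pinch the bar across its thickness from above.
- knob (a joint): Angle of the clamp knob, rad, growing clockwise seen from above. It starts between 0 and 0.3, meets the click (a sprung detent, about 0.1 N m) between 0.75 and 1.15 with the crest at 0.95, and comes to a hard stop at 1.45. Past the click means more than 1.05. It stays where it is left.
- handle (a point): Grip point of the black T-shaped pull handle, 79 mm above the table: the middle of an upright plate 64 mm wide (rig x), 12 mm thick (rig y, the pull direction), from 55 to 97 mm above the table, on a 16 mm wide neck and an 8 mm rod (top 34 mm). At home its inner face is 49 mm from the housing's end. Pinch it across its thickness, one finger before, one behind.
- gauge (a joint): How far the gauge is pulled out, m: 0 is fully home (where its spring holds it at the start), limit 0.118. The spring pulls it back with about 3 N at home and 12 N at 0.1 m.
- index_edge (a point): Reading edge (front face, towards -y) of the index bar: a dark steel bar 41 mm long across the scale and 4 mm thick that moves with the handle. Site axes parallel to the rig's.
- pointer_tip (a point): Tip of the set pointer: a steel clip on the +x long edge of the gauge housing, with a small triangular point 12 mm wide reaching in over the scale. It marks how far to pull: the index is level with it when both have the same y in the rig's frame. Site axes parallel to the rig's.
- pointer (a joint): Where the set pointer is clipped, m of travel on the same scale as joint gauge: pulling the gauge to this value brings the index level with it. Between 0.055 and 0.105; it can be shifted only by force.
- telltale_edge (a point): Reading edge (face towards +y) of the tell-tale rider: a brass block 14 x 8 x 14 mm on the -x side of the scale. The index bar pushes it ahead as the gauge is pulled and it stays behind, by friction, at the farthest pull.
- telltale (a joint): Tell-tale position, m of travel on the same scale as joint gauge; starts between 0 and 0.03.
- bottle: Bystander: white plastic bottle with a green cap, 60 mm diameter, 165 mm tall, standing. Origin at the centre of its underside.
- can: Bystander: plain aluminium drinks can, 66 mm diameter, 115 mm tall, standing. Origin at the centre of its underside.
- lump: Bystander: loose faceted lump of pale rock, about 70 mm across and 39 mm high. Origin at the centre of its underside.
- tray: Bystander: fixed cardboard specimen tray with 3 x 3 cells, 180 (x) x 240 (y) x 45 mm. Origin at the centre of its underside.

How it is judged:
On the way, in this order (a step that is already met when the one before it is completed fails the run):
1. the clamp knob has been turned past its click (value of joint knob above 1.05 rad), for 0.2 s.
2. the index bar is held level with the set pointer (within 5 mm) for 0.8 s (y of index_edge in the frame of pointer_tip between -0.005 and 0.005 m), for 0.8 s.
At the end, for the whole second after the job is handed in: The clamp knob is past its click (over 1.05 rad), the gauge is back home (within 5 mm) and at rest, and the tell-tale's edge stands within 5 mm of the set pointer's tip along the scale (value of joint knob above 1.05 rad and value of joint gauge below 0.005 m and y of telltale_edge in the frame of pointer_tip between -0.005 and 0.005 m and velocity of joint gauge between -0.01 and 0.01 m/s); the robot touches nothing.
It fails at once if the gauge is pulled more than 8 mm past the set pointer (y of index_edge in the frame of pointer_tip below -0.008 m).
It fails at once if the handle snaps back (faster than 0.4 m/s) (velocity of joint gauge below -0.4 m/s).
It fails at once if the set pointer is shifted by more than 4 mm (distance of pointer_tip from where it was at the start of the episode above 0.004 m).
It fails at once if the bottle, the can or the lump of rock is moved by more than 20 mm (distance of any of bottle, can, lump from where it was at the start of the episode above 0.02 m).
It also fails if it takes over 58 s, if anything falls off the work surface, if the arm or the gripper's body presses on something with over 40 N, if the wrist force passes 120 N, or if a joint passes its speed limit or range.

## Working session

There is one attempt and no reset: what is moved stays moved. The work goes in short steps, Python scripts to look and compute and a tool call to move; the robot and the scene stay as the last step left them, time stands still between calls to the robot, and variables do not carry over. Pictures are saved under pics/ and viewed, and the job is handed in when it is done.

Besides the shell and the picture viewer there is one more tool, called as name(argument=value, ...) on one line, values as JSON. jog_arm: Moves the arm, as the interface text tells. Its arguments: {"type":"object","properties":{"rows":{"type":"array","items":{"type":"object","properties":{"linear":{"type":"array","items":{"type":"number"}},"roll":{"type":"number"},"grip":{"type":"number"}}}},"newtons":{"type":"number"}},"required":["rows"]}

```bash
mkdir -p pics; cat > h.py <<'E'
import numpy as np, cv2
from rig import env, cams
def shot(n,tag):
    im,d=cams.read_camera(n); np.savez(f'{tag}_{n}.npz',im=im,d=d)
    cv2.imwrite(f'pics/{tag}_{n}.png',im[:,:,::-1]); return im,d
def load(n,tag):
    z=np.load(f'{tag}_{n}.npz'); return z['im'],z['d']
def pt(n,u,v,z=None,d=None):
    c=cams.get_calibration(n);K=np.array(c['intrinsics']);T=np.linalg.inv(np.array(c['extrinsics']))
    r=np.linalg.inv(K)@[u,v,1]
    if d is not None: return (T@np.r_[r*d,1])[:3]
    o=T[:3,3];w=T[:3,:3]@r
    return o+w*(z-o[2])/w[2]
def px(n,p):
    c=cams.get_calibration(n);q=np.array(c['extrinsics'])@np.r_[p,1];q=np.array(c['intrinsics'])@q[:3];return q[:2]/q[2]
def crop(n,tag,u0,v0,u1,v1,out):
    im,_=load(n,tag);s=min(800/(u1-u0),600/(v1-v0));s=int(s)
    cv2.imwrite(f'pics/{out}.png',cv2.resize(im[v0:v1,u0:u1,::-1],None,fx=s,fy=s,interpolation=cv2.INTER_CUBIC));print(s)
E
python3 - <<'E'
from h import *
shot('top','a');shot('side','a')
s=env.read_state();print(s)
for n in('top','side'):
    c=cams.get_calibration(n);print(c)
E
```

```text
{'time_s': 0.1, 'joints': array([ 9.77285220e-01,  1.04648704e-01,  9.65951911e-02,  1.56391448e+00,
       -4.85592043e-06,  1.35310915e+00]), 'qvel': array([-0.00062542, -0.00135352,  0.00186388,  0.00060135,  0.00103318,
        0.00082594]), 'effort': array([ 5.35937055e-03, -5.58208930e+01,  5.04718065e+01,  1.31052156e-02,
       -2.34299732e-04,  2.61510741e-05]), 'tool_pos': array([0.22004462, 0.55788569, 0.23062125]), 'orientation': array([ 0.69449719,  0.13171188,  0.69482094, -0.13247451]), 'ft_force': array([ 0.60021341, -0.23546931, -0.09641529]), 'wrist_torque': array([-0.01490564,  0.00512654, -0.00742564]), 'grip_width': 1.002851617613709}
{'intrinsics': array([[347.4978546 ,   0.        , 259.27746494],
       [  0.        , 347.4978546 , 196.77540214],
       [  0.        ,   0.        ,   1.        ]]), 'extrinsics': array([[-0.00798883, -0.99989202,  0.01233397,  0.23366673],
       [-0.9872998 ,  0.0059299 , -0.15875751,  0.56611833],
       [ 0.15866723, -0.01344561, -0.98724056,  0.80829606],
       [ 0.        ,  0.        ,  0.        ,  1.        ]])}
{'intrinsics': array([[444.05722323,   0.        , 258.36494996],
       [  0.        , 444.05722323, 192.53320759],
       [  0.        ,   0.        ,   1.        ]]), 'extrinsics': array([[ 0.88609417, -0.46329316,  0.01402029, -0.4278922 ],
       [-0.31603991, -0.62603118, -0.7128841 ,  0.41010755],
       [ 0.33905147,  0.62725147, -0.70114171,  0.83871629],
       [ 0.        ,  0.        ,  0.        ,  1.        ]])}
```

View pics/a_top.png

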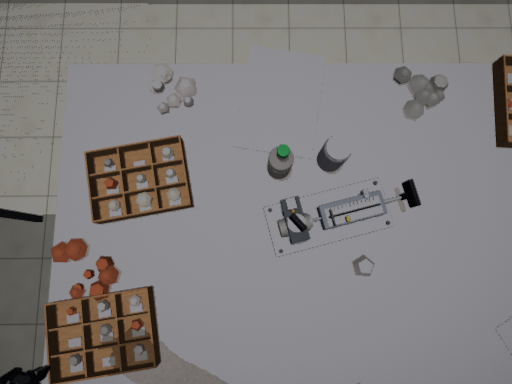

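View pics/a_side.png

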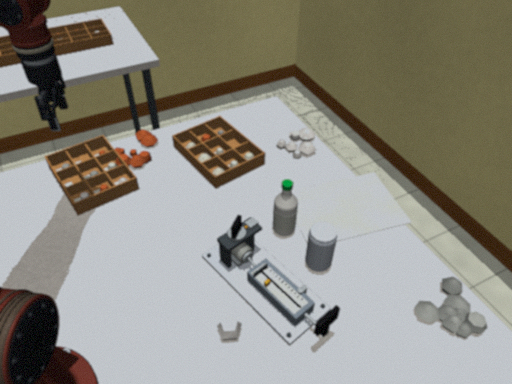

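```bash
python3 - <<'E'
from h import *
crop('top','a',250,130,450,280,'a_top_c');crop('side','a',195,170,355,360,'a_side_c')
E
```

```text
4
3
```

View pics/a_top_c.png

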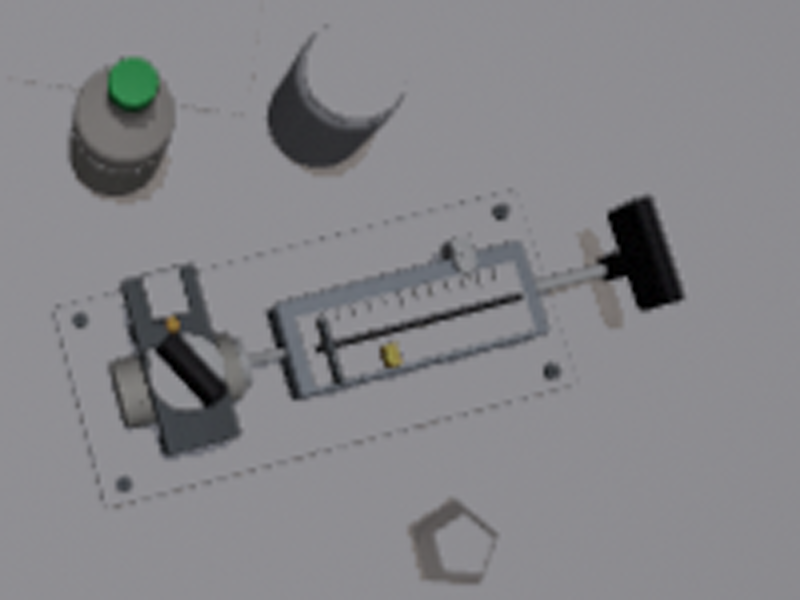

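View pics/a_side_c.png

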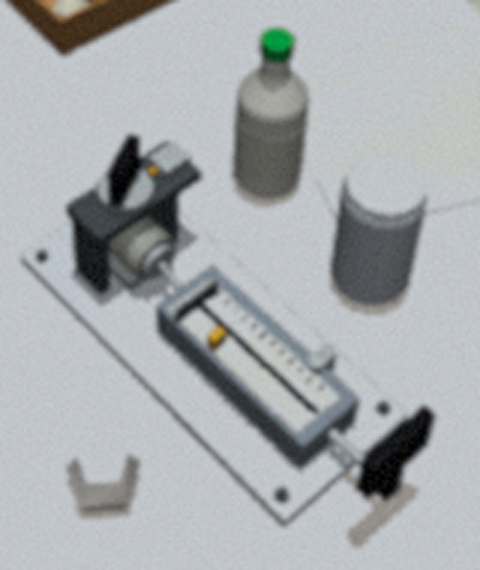

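```bash
cat >> h.py <<'E'
def ct(c,z,o=(250,130),s=4,n='top'):
    return pt(n,(c[0]+.5)/s-.5+o[0],(c[1]+.5)/s-.5+o[1],z)
E
python3 - <<'E'
from h import *
P=[ct(c,.01) for c in [(52,308),(515,190),(578,382),(105,507)]]
for p in P: print(p.round(4))
for a,b in((0,1),(1,2),(2,3),(3,0)):print(np.linalg.norm(P[a]-P[b]), np.degrees(np.arctan2(*(P[b]-P[a])[1::-1])))
for nm,c,z in [('bolt',(80,320),.012),('bolt',(501,212),.012),('bolt',(551,371),.012),('bolt',(123,484),.012),
 ('knobA',(168,340),.137),('knobB',(215,397),.137),('hA',(630,203),.097),('hB',(662,303),.097),
 ('ptr',(464,268),.047),('idxTop',(322,320),.047),('idxBot',(337,382),.047),('tt',(391,354),.05),('housTL',(274,308),.045),('housTR',(518,242),.045),('housBR',(546,333),.045),('housBL',(303,397),.045),
 ('disc',(188,370),.097),('cap',(133,83),.165),('can',(355,75),.115)]:
  print(nm,ct(c,z).round(4))
E
```

```text
[0.5478 0.2209 0.01  ]
[ 0.6228 -0.0791  0.01  ]
[ 0.4985 -0.1113  0.01  ]
[0.423  0.1892 0.01  ]
0.3092326443743654 -75.96742335271685
0.1283927337962487 -165.45646061597006
0.3098536014416222 104.09867731327437
0.12874616563174976 14.26587844082496
bolt [0.5398 0.2033 0.012 ]
bolt [ 0.6079 -0.0684  0.012 ]
bolt [ 0.5054 -0.0939  0.012 ]
bolt [0.437  0.1779 0.012 ]
knobA [0.5132 0.1612 0.137 ]
knobB [0.4822 0.1366 0.137 ]
hA [ 0.5958 -0.1139  0.097 ]
hB [ 0.537 -0.128  0.097]
ptr [ 0.566  -0.0311  0.047 ]
idxTop [0.5345 0.0575 0.047 ]
idxBot [0.4967 0.05   0.047 ]
tt [0.5132 0.0172 0.05  ]
housTL [0.5423 0.0862 0.045 ]
housTR [ 0.5824 -0.0661  0.045 ]
housBR [ 0.5259 -0.0797  0.045 ]
housBL [0.488  0.0705 0.045 ]
disc [0.5003 0.146  0.097 ]
cap [0.6488 0.1799 0.165 ]
can [0.6681 0.0476 0.115 ]
```

```bash
python3 - <<'E'
from h import *
crop('top','a',262,180,342,240,'c1');crop('top','a',310,175,390,235,'c2');crop('top','a',350,165,430,225,'c3')
E
```

```text
10
10
10
```

View pics/c1.png

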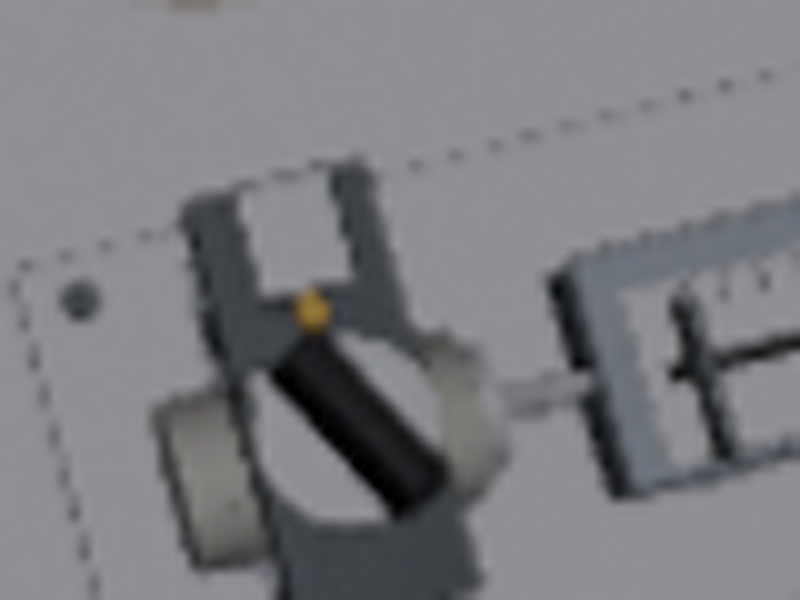

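View pics/c2.png

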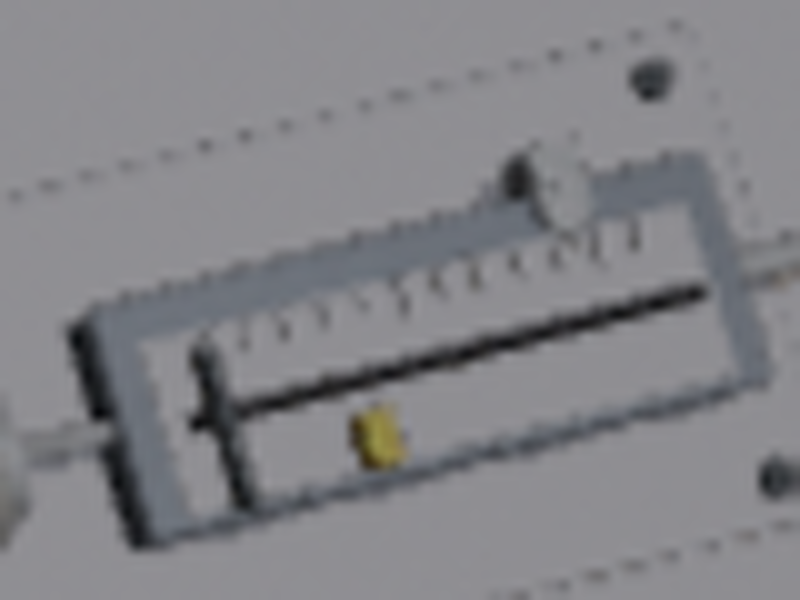

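View pics/c3.png

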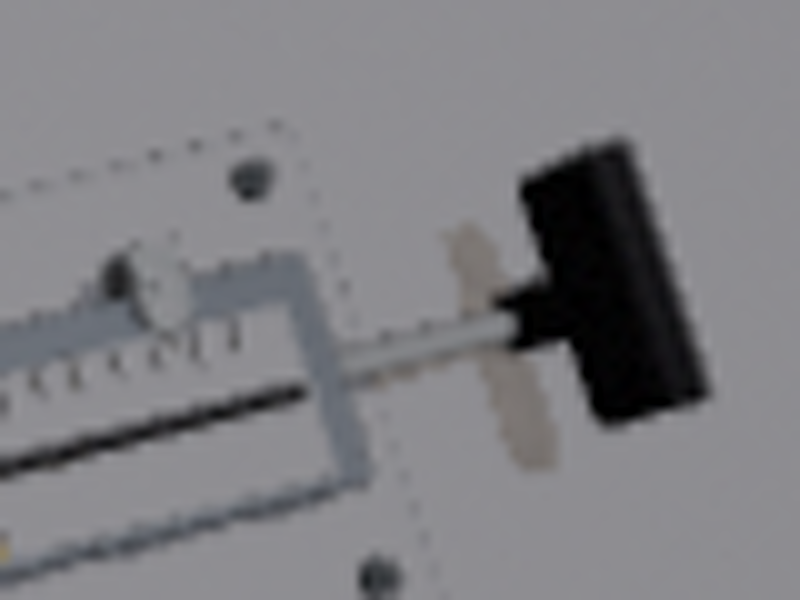

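```bash
cat >> h.py <<'E'
O=np.array([.5413,-.0178]);a=np.radians(14.1);X=np.array([np.cos(a),np.sin(a)]);Y=np.array([-X[1],X[0]])
def rg(p): return np.array([(p[:2]-O)@X,(p[:2]-O)@Y,p[2]])
def wd(r): return np.r_[O+r[0]*X+r[1]*Y,r[2]]
def cloud(n,d,u0,v0,u1,v1):
    vs,us=np.mgrid[v0:v1,u0:u1];us=us.ravel();vs=vs.ravel();z=d[vs,us];m=z>0
    c=cams.get_calibration(n);K=np.array(c['intrinsics']);T=np.linalg.inv(np.array(c['extrinsics']))
    r=np.linalg.inv(K)@np.c_[us,vs,np.ones(len(us))].T*z
    W=(T[:3,:3]@r).T+T[:3,3]
    return W[m],np.c_[us,vs][m]
E
python3 - <<'E'
from h import *
for n,box in(('top',(250,160,430,260)),('side',(190,180,350,350))):
    im,d=load(n,'a');W,uv=cloud(n,d,*box)
    R=np.c_[(W[:,:2]-O)@X,(W[:,:2]-O)@Y,W[:,2]]
    def show(nm,m):
        q=R[m];print(n,nm,m.sum(),'min',np.percentile(q,4,0).round(4),'max',np.percentile(q,96,0).round(4),'mean',q.mean(0).round(4))
    show('handle',(R[:,1]<-.09)&(R[:,2]>.06)&(abs(R[:,0])<.06))
    show('handletop',(R[:,1]<-.09)&(R[:,2]>.092)&(abs(R[:,0])<.06))
    m=(R[:,1]>.13)&(R[:,1]<.21)&(R[:,2]>.128)&(abs(R[:,0])<.05);show('knob',m)
    q=R[m][:,:2];e=np.linalg.svd(q-q.mean(0))[2][0];print(np.degrees(np.arctan2(e[1],e[0])))
    show('disc',(R[:,1]>.13)&(R[:,1]<.21)&(R[:,2]>.094)&(R[:,2]<.103)&(abs(R[:,0])<.025))
    show('hous',(abs(R[:,0])<.035)&(R[:,2]>.042)&(R[:,2]<.05)&(abs(R[:,1])<.12))
    for c in [(0,-.115,.079),(0,.17,.126)]: print(px(n,wd(c)))
for nm,c,z in [('hTopOutA',(635,140),.097),('hTopOutB',(710,395),.097),('hInA',(520,185),.097),('hInA2',(600,150),.097)]:
  print(nm,rg(ct(c,z,(350,165),10)).round(4))
for nm,c,z in [('ptr tip',(572,235),.047),('idxfrontTop',(225,345),.048),('idxfrontBot',(262,505),.048),('idx backtop',(193,350),.048),('ttBack',(368,412),.055),('ttFront',(400,465),.055)]:
  print(nm,rg(ct(c,z,(310,175),10)).round(4))
s=env.read_state();print(s['tool_pos'])
from scipy.spatial.transform import Rotation as Rn
q=s['orientation'];M=Rn.from_quat(np.r_[q[1:],q[0]]).as_matrix();print(M.round(4))
E
```

```text
top handle 322 min [-0.0291 -0.1195  0.0621] max [ 0.0287 -0.1085  0.0993] mean [-0.0003 -0.1116  0.0859]
top handletop 152 min [-0.0286 -0.1203  0.0936] max [ 0.0286 -0.1089  0.1   ] mean [-1.000e-04 -1.139e-01  9.680e-02]
top knob 118 min [-0.0178  0.1592  0.1313] max [0.0172 0.1816 0.1384] mean [-0.0004  0.1703  0.1357]
-152.00627139966966
top disc 156 min [-0.0188  0.1506  0.0958] max [0.0182 0.1894 0.1012] mean [-0.0005  0.1734  0.0985]
top hous 1458 min [-0.0275 -0.054   0.0431] max [0.0272 0.0936 0.0484] mean [-0.      0.0184  0.0457]
[411.14944229 192.85589207]
[297.69777594 221.17481003]
side handle 350 min [-0.0322 -0.1224  0.0624] max [ 0.0266 -0.1113  0.0982] mean [-0.0058 -0.1186  0.0865]
side handletop 185 min [-0.0315 -0.1221  0.0929] max [ 0.0276 -0.1112  0.0986] mean [-0.0027 -0.1168  0.096 ]
side knob 96 min [-0.0201  0.1554  0.1288] max [0.0162 0.1769 0.1374] mean [-0.0025  0.166   0.1346]
-152.66336400059282
side disc 135 min [-0.0208  0.148   0.095 ] max [0.0202 0.186  0.1016] mean [-0.0017  0.1627  0.0981]
side hous 1487 min [-0.0287 -0.0564  0.0426] max [0.0256 0.0902 0.048 ] mean [-0.0021  0.011   0.0452]
[326.61972247 318.93636648]
[235.84852545 223.34380308]
hTopOutA [ 0.0301 -0.1213  0.097 ]
hTopOutB [-0.0312 -0.119   0.097 ]
hInA [ 0.0266 -0.0919  0.097 ]
hInA2 [ 0.0299 -0.1126  0.097 ]
ptr tip [ 0.0167 -0.0205  0.047 ]
idxfrontTop [0.0119 0.07   0.048 ]
idxfrontBot [-0.0277  0.0724  0.048 ]
idx backtop [0.0126 0.0779 0.048 ]
ttBack [-0.0128  0.0429  0.055 ]
ttFront [-0.0269  0.0392  0.055 ]
[0.22004462 0.55788569 0.23062125]
[[-7.000e-04  3.670e-01  9.302e-01]
 [-1.000e-03  9.302e-01 -3.670e-01]
 [-1.000e+00 -1.100e-03 -2.000e-04]]
```

jog_arm(rows=[{"linear": [0.02,-0.023,0.034],"roll": -0.09,"grip": 1},{"linear": [0.03,-0.047,0.069],"roll": -0.18,"grip": 1},{"linear": [0.04,-0.07,0.103],"roll": -0.28,"grip": 1},{"linear": [0.05,-0.093,0.137],"roll": -0.37,"grip": 1},{"linear": [0.05,-0.117,0.171],"roll": -0.46,"grip": 1},{"linear": [0.05,-0.14,0.206],"roll": -0.55,"grip": 1},{"linear": [0.05,-0.163,0.24],"roll": -0.65,"grip": 1},{"linear": [0.05,-0.186,0.274],"roll": -0.74,"grip": 1},{"linear": [0.05,-0.21,0.308],"roll": -0.83,"grip": 1},{"linear": [0.05,-0.233,0.343],"roll": -0.92,"grip": 1},{"linear": [0.05,-0.256,0.377],"roll": -1.01,"grip": 1},{"linear": [0.05,-0.279,0.411],"roll": -1.1,"grip": 1}])

```text
time_s: 1.3
tool_pos: [0.5005, 0.1458, 0.1806]
orientation: [0.66, -0.252, 0.661, 0.251]
ft_force: [0.3, 0.3, 1.1]
grip_width: 1.0
```

```bash
cat >> h.py <<'E'
from scipy.spatial.transform import Rotation as Rn
def go(p,ang):
    s=env.read_state();q=s['orientation'];M=Rn.from_quat(np.r_[q[1:],q[0]]).as_matrix()
    c=np.degrees(np.arctan2(M[1,1],M[0,1]));r=-(ang-c)
    print('t',s['time_s'],'tcp',s['tool_pos'].round(4),'rig',rg(s['tool_pos']).round(4),'jaw',c.round(2),'x',M[:,0].round(3),'F',s['ft_force'].round(1),'Tq',s['wrist_torque'].round(2),'g',round(s['grip_width'],3))
    print('lin',(M.T@(np.array(p)-s['tool_pos'])).round(4),'roll',np.radians(r).round(3))
    print('x',(M.T@np.r_[X,0]).round(3),'y',(M.T@np.r_[Y,0]).round(3))
E
python3 -c "
from h import *
go(wd([0,.17,.109]),131.6)"
```

```text
t 1.3 tcp [0.5005 0.1458 0.1806] rig [0.0003 0.1687 0.1806] jaw 131.7 x [-0.001 -0.001 -1.   ] F [0.3 0.3 1.1] Tq [ 0.01 -0.04  0.  ] g 1.0
lin [0.0716 0.0013 0.0005] roll 0.002
x [-0.001 -0.463  0.886] y [-0.001  0.886  0.463]
```

jog_arm(rows=[{"linear": [0.03,0.001,0],"grip": 1},{"linear": [0.055,0.001,0],"grip": 1},{"linear": [0.071,0.001,0],"grip": 1},{"linear": [0.071,0.001,0],"grip": 1},{"linear": [0.071,0.001,0],"grip": 0.5},{"linear": [0.071,0.001,0],"grip": 0},{"linear": [0.071,0.001,0],"grip": 0},{"linear": [0.071,0.001,0],"grip": 0},{"linear": [0.071,0.001,0],"grip": 0},{"linear": [0.071,0.001,0],"grip": 0},{"linear": [0.071,0.001,0],"grip": 0},{"linear": [0.071,0.001,0],"grip": 0}], newtons=60)

```text
invalid input at $.rows[0]: expected keys linear, roll, grip
```

```bash
python3 -c "
from h import *
go(wd([0,.17,.109]),131.6)
shot('top','b');shot('side','b');crop('side','b',200,180,280,270,'b1')
"
```

```text
t 1.3 tcp [0.5005 0.1458 0.1806] rig [0.0003 0.1687 0.1806] jaw 131.7 x [-0.001 -0.001 -1.   ] F [0.3 0.3 1.1] Tq [ 0.01 -0.04  0.  ] g 1.0
lin [0.0716 0.0013 0.0005] roll 0.002
x [-0.001 -0.463  0.886] y [-0.001  0.886  0.463]
6
```

View pics/b1.png

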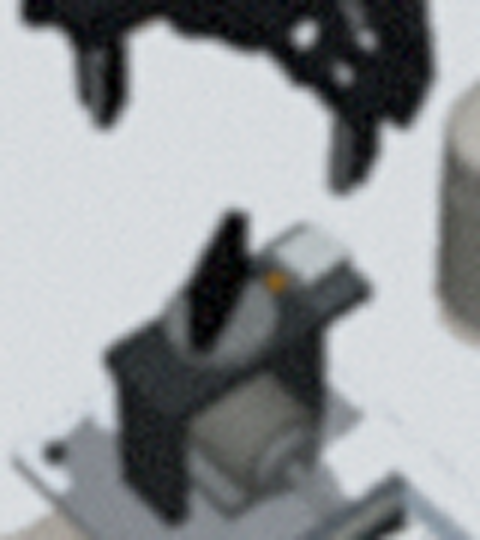

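The move was refused (roll was missing). The picture shows the open gripper above the knob, which sits between the two fingers at about (220,280) in the crop.

jog_arm(rows=[{"linear": [0.03,0.001,0],"roll": 0,"grip": 1},{"linear": [0.055,0.001,0],"roll": 0,"grip": 1},{"linear": [0.071,0.001,0],"roll": 0,"grip": 1},{"linear": [0.071,0.001,0],"roll": 0,"grip": 1},{"linear": [0.071,0.001,0],"roll": 0,"grip": 0.5},{"linear": [0.071,0.001,0],"roll": 0,"grip": 0},{"linear": [0.071,0.001,0],"roll": 0,"grip": 0},{"linear": [0.071,0.001,0],"roll": 0,"grip": 0},{"linear": [0.071,0.001,0],"roll": 0,"grip": 0},{"linear": [0.071,0.001,0],"roll": 0,"grip": 0},{"linear": [0.071,0.001,0],"roll": 0,"grip": 0},{"linear": [0.071,0.001,0],"roll": 0,"grip": 0}], newtons=60)

```text
time_s: 2.6
tool_pos: [0.5002, 0.146, 0.11]
orientation: [0.661, -0.25, 0.662, 0.251]
ft_force: [-7.7, 8.7, 9.6]
grip_width: 0.13
```

```bash
python3 -c "
from h import *
go(wd([0,.17,.109]),131.6-66)
shot('side','c');crop('side','c',200,180,280,270,'c_1')
"
```

```text
t 2.6 tcp [0.5002 0.146  0.11  ] rig [-0.      0.1689  0.11  ] jaw 131.5 x [-0.002  0.001 -1.   ] F [-7.7  8.7  9.6] Tq [ 1.69  1.66 -0.  ] g 0.13
lin [0.001  0.001  0.0005] roll 1.15
x [-0.002 -0.46   0.888] y [0.002 0.888 0.46 ]
6
```

View pics/c_1.png

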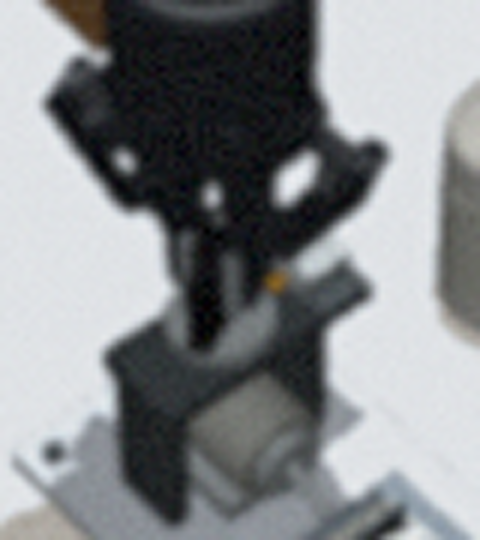

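jog_arm(rows=[{"linear": [0,0.001,0],"roll": 0.1,"grip": 0},{"linear": [0,0.001,0],"roll": 0.2,"grip": 0},{"linear": [0,0.001,0],"roll": 0.3,"grip": 0},{"linear": [0,0.001,0],"roll": 0.4,"grip": 0},{"linear": [0,0.001,0],"roll": 0.5,"grip": 0},{"linear": [0,0.001,0],"roll": 0.6,"grip": 0},{"linear": [0,0.001,0],"roll": 0.7,"grip": 0},{"linear": [0,0.001,0],"roll": 0.8,"grip": 0},{"linear": [0,0.001,0],"roll": 0.9,"grip": 0},{"linear": [0,0.001,0],"roll": 1.0,"grip": 0},{"linear": [0,0.001,0],"roll": 1.1,"grip": 0},{"linear": [0,0.001,0],"roll": 1.15,"grip": 0}])

```text
time_s: 3.85
tool_pos: [0.4997, 0.1467, 0.1101]
orientation: [0.69, 0.151, 0.692, -0.15]
ft_force: [1.8, 0.7, -1.6]
grip_width: 0.128
```

```bash
python3 -c "
from h import *
go(wd([0,.17,.109]),131.6-66)
shot('side','d');crop('side','d',200,180,280,270,'d_1')
"
```

```text
t 3.85 tcp [0.4997 0.1467 0.1101] rig [-0.0003  0.1697  0.1101] jaw 65.39 x [-0.002  0.001 -1.   ] F [ 1.8  0.7 -1.6] Tq [-0.04 -0.21 -0.  ] g 0.128
lin [0.0011 0.0004 0.    ] roll -0.004
x [-0.001  0.625  0.78 ] y [ 0.002  0.78  -0.625]
6
```

View pics/d_1.png

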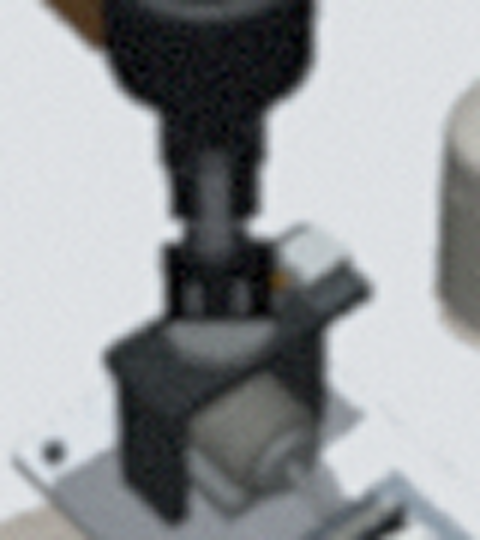

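jog_arm(rows=[{"linear": [0,0,0],"roll": 0,"grip": 0.6},{"linear": [0,0,0],"roll": 0,"grip": 0.6},{"linear": [0,0,0],"roll": 0,"grip": 0.6},{"linear": [-0.03,0,0],"roll": 0,"grip": 0.6},{"linear": [-0.065,0,0],"roll": 0,"grip": 0.6},{"linear": [-0.065,-0.032,0.025],"roll": -0.1,"grip": 0.6},{"linear": [-0.065,-0.064,0.051],"roll": -0.2,"grip": 0.6},{"linear": [-0.065,-0.095,0.076],"roll": -0.3,"grip": 0.6},{"linear": [-0.065,-0.127,0.102],"roll": -0.4,"grip": 0.6},{"linear": [-0.065,-0.159,0.127],"roll": -0.5,"grip": 0.6},{"linear": [-0.065,-0.19,0.153],"roll": -0.6,"grip": 0.6},{"linear": [-0.065,-0.222,0.178],"roll": -0.675,"grip": 0.6}])

```text
time_s: 5.1
tool_pos: [0.569, -0.1312, 0.1748]
orientation: [0.701, -0.087, 0.702, 0.088]
ft_force: [0.6, 0.5, 0.5]
grip_width: 0.598
```

```bash
python3 -c "
from h import *
go(wd([0,-.115,.060]),104.1)
im,d=shot('top','e');crop('top','e',250,180,330,240,'e_1');shot('side','e')
W,uv=cloud('top',d,250,160,430,260)
R=np.c_[(W[:,:2]-O)@X,(W[:,:2]-O)@Y,W[:,2]]
m=(R[:,1]>.13)&(R[:,1]<.21)&(R[:,2]>.128)&(R[:,2]<.14)&(abs(R[:,0])<.05)
q=R[m][:,:2];e=np.linalg.svd(q-q.mean(0))[2][0];print(m.sum(),q.mean(0),np.degrees(np.arctan2(e[1],e[0])))
"
```

```text
t 5.1 tcp [ 0.569  -0.1312  0.1748] rig [-0.0007 -0.1167  0.1748] jaw 104.24 x [-0.001  0.001 -1.   ] F [0.6 0.5 0.5] Tq [ 0.01 -0.02 -0.02] g 0.598
lin [0.1148 0.0015 0.0008] roll 0.002
x [-0.001 -0.002  1.   ] y [0.001 1.    0.002]
10
112 [-0.00025583  0.17002303] 140.3456597358988
```

View pics/e_top.png

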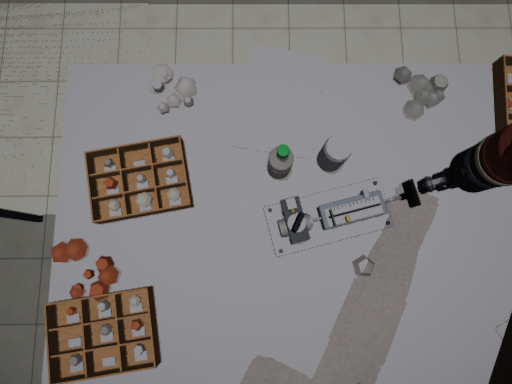

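View pics/e_side.png

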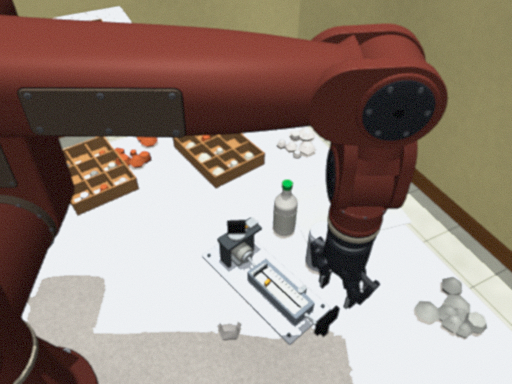

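jog_arm(rows=[{"linear": [0.03,0.0015,0],"roll": 0,"grip": 0.6},{"linear": [0.06,0.0015,0],"roll": 0,"grip": 0.6},{"linear": [0.085,0.0015,0],"roll": 0,"grip": 0.6},{"linear": [0.105,0.0015,0],"roll": 0,"grip": 0.6},{"linear": [0.113,0.0015,0],"roll": 0,"grip": 0.6},{"linear": [0.113,0.0015,0],"roll": 0,"grip": 0.4},{"linear": [0.113,0.0015,0],"roll": 0,"grip": 0.2},{"linear": [0.113,0.0015,0],"roll": 0,"grip": 0},{"linear": [0.113,0.0015,0],"roll": 0,"grip": 0},{"linear": [0.113,0.0015,0],"roll": 0,"grip": 0},{"linear": [0.113,0.0015,0],"roll": 0,"grip": 0},{"linear": [0.113,0.0015,0],"roll": 0,"grip": 0}], newtons=80)

```text
time_s: 6.4
tool_pos: [0.5694, -0.1324, 0.0628]
orientation: [0.702, -0.086, 0.702, 0.086]
ft_force: [-1.4, 2.4, 5.8]
grip_width: 0.131
```

```bash
python3 -c "
from h import *
go(wd([0,-.195,.062]),104.1)
im,d=shot('top','f');crop('top','f',310,160,430,240,'f_1')
"
```

```text
t 6.4 tcp [ 0.5694 -0.1324  0.0628] rig [-0.0007 -0.118   0.0628] jaw 103.94 x [ 0. -0. -1.] F [-1.4  2.4  5.8] Tq [0.62 0.44 0.07] g 0.131
lin [ 0.0008 -0.077   0.0009] roll -0.003
x [0.    0.003 1.   ] y [-0.     1.    -0.003]
6
```

View pics/f_1.png

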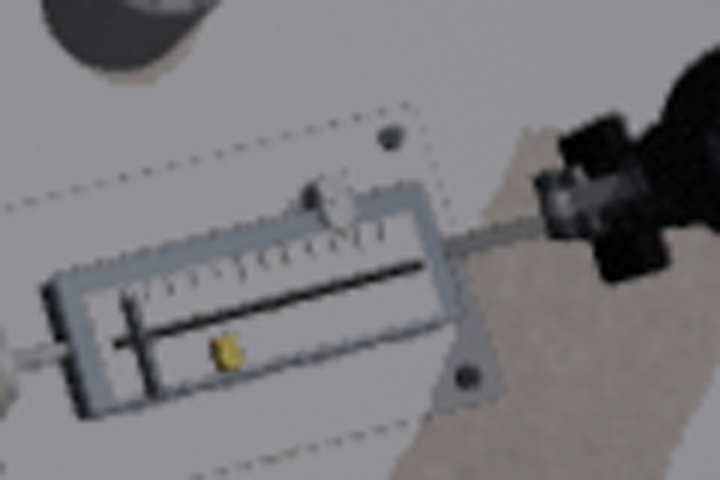

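jog_arm(rows=[{"linear": [0,-0.008,0],"roll": 0,"grip": 0},{"linear": [0,-0.016,0],"roll": 0,"grip": 0},{"linear": [0,-0.024,0],"roll": 0,"grip": 0},{"linear": [0,-0.032,0],"roll": 0,"grip": 0},{"linear": [0,-0.04,0],"roll": 0,"grip": 0},{"linear": [0,-0.048,0],"roll": 0,"grip": 0},{"linear": [0,-0.056,0],"roll": 0,"grip": 0},{"linear": [0,-0.064,0],"roll": 0,"grip": 0},{"linear": [0,-0.07,0],"roll": 0,"grip": 0},{"linear": [0,-0.07,0],"roll": 0,"grip": 0},{"linear": [0,-0.07,0],"roll": 0,"grip": 0}])

```text
time_s: 7.55
tool_pos: [0.5862, -0.1993, 0.0629]
orientation: [0.702, -0.085, 0.702, 0.087]
ft_force: [-1.3, 8.3, 0.1]
grip_width: 0.128
```

```bash
python3 -c "
from h import *
go(wd([0,-.195,.062]),104.1)
im,d=shot('top','g');crop('top','g',340,175,390,215,'g_1');shot('side','g');crop('side','g',245,255,325,325,'g_2')
"
```

```text
t 7.55 tcp [ 0.5862 -0.1993  0.0629] rig [-0.0007 -0.1869  0.0629] jaw 103.97 x [-0.     0.002 -1.   ] F [-1.3  8.3  0.1] Tq [ 1.51  0.25 -0.01] g 0.128
lin [ 0.0009 -0.0081  0.0007] roll -0.002
x [0.    0.002 1.   ] y [ 0.002  1.    -0.002]
15
8
```

View pics/g_1.png

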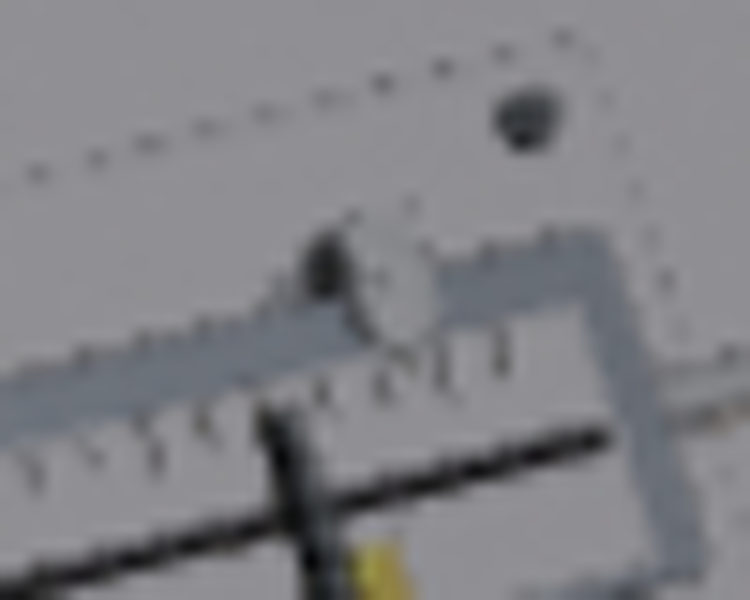

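View pics/g_2.png

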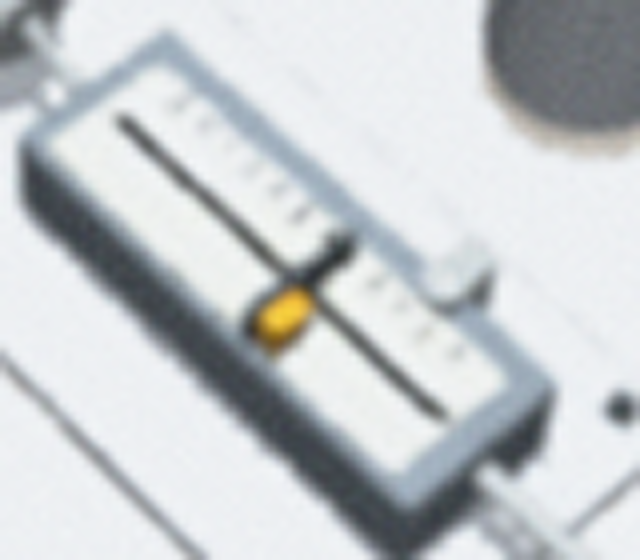

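```bash
cat >> h.py <<'E'
def rect(tag,z,out,x0=-.035,x1=.045,y0=-.06,y1=.02,s=5000,src=None):
    res=[]
    for n in('top','side'):
        im,_=load(n,tag) 
        rc=[(x0,y1),(x1,y1),(x1,y0),(x0,y0)]
        uv=np.float32([px(n,wd(np.r_[c,z])) for c in rc])
        w=int((x1-x0)*s);h=int((y1-y0)*s)
        H=cv2.getPerspectiveTransform(uv,np.float32([(0,0),(w,0),(w,h),(0,h)]))
        g=cv2.warpPerspective(im[:,:,::-1].copy(),H,(w,h),flags=cv2.INTER_CUBIC).astype(float)
        lo,hi=np.percentile(g,1),np.percentile(g,99.5);g=np.clip((g-lo)/(hi-lo),0,1)**1.5*255
        g=g.astype(np.uint8).copy()
        for k in range(int(np.ceil(y0*100)),int(y1*100)+1):
            r=int((y1-k/100)*s);cv2.line(g,(0,r),(8,r),(0,0,255),1);cv2.putText(g,str(k*10),(10,r+4),0,.35,(0,0,255),1)
        res.append(g[:h,:w])
    cv2.imwrite(f'pics/{out}.png',np.hstack(res))
E
python3 -c "
from h import *
rect('g',.047,'g_r')
for n in('top','side'):
    im,d=load(n,'g');W,uv=cloud(n,d,230,160,430,340)
    R=np.c_[(W[:,:2]-O)@X,(W[:,:2]-O)@Y,W[:,2]]
    m=(R[:,1]>-.05)&(R[:,1]<.02)&(R[:,2]>.046)&(abs(R[:,0])<.045)
    for r,c in zip(R[m],uv[m]):
        if r[2]>.049: print(n,c,(r*1000).round(1))
"
```

```text
top [364 189] [ 39.4 -18.8  52.3]
top [365 189] [ 38.5 -20.3  54.8]
top [366 189] [ 38.1 -23.2  53.2]
top [367 189] [ 37.4 -25.2  54.2]
top [362 190] [ 38.4 -13.7  51. ]
top [363 190] [ 37.5 -15.1  53.9]
top [364 190] [ 37.  -18.   52.4]
top [365 190] [ 36.5 -20.6  51.8]
top [366 190] [ 35.9 -23.1  51.5]
top [367 190] [ 35.1 -24.9  52.9]
top [363 191] [ 35.1 -14.5  53.6]
top [364 191] [ 34.7 -17.7  51.2]
top [365 191] [ 34.1 -19.9  51.6]
top [366 191] [ 33.2 -21.1  54.9]
top [367 191] [ 32.6 -23.7  54.4]
top [363 192] [ 32.8 -13.9  53.1]
top [364 192] [ 32.2 -16.1  53.7]
top [365 192] [ 31.5 -18.2  54.4]
top [366 192] [ 30.8 -20.4  54.8]
top [367 192] [ 30.4 -23.6  52.6]
top [368 192] [ 29.6 -25.   55.1]
top [363 193] [ 30.7 -14.3  49.8]
top [364 193] [ 29.9 -15.6  52.8]
top [365 193] [ 29.3 -18.4  51.8]
top [366 193] [ 28.8 -21.1  50.8]
top [367 193] [ 28.1 -22.9  52.6]
top [368 193] [ 27.5 -25.6  51.5]
top [364 194] [ 27.6 -15.3  51.6]
top [365 194] [ 26.9 -17.2  53.1]
top [366 194] [ 26.3 -19.8  52.5]
top [367 194] [ 25.9 -22.8  50.6]
top [368 194] [ 25.1 -24.4  52.8]
top [373 194
[... 7801 characters left out ...]

side [277 296] [-26.    1.3  52. ]
side [278 296] [-25.7  -1.3  54.7]
side [279 296] [-26.2  -4.6  59.3]
side [280 296] [-24.5  -6.   59.2]
side [281 296] [-21.1  -5.8  55.5]
side [282 296] [-19.   -6.9  54.5]
side [283 296] [-14.8  -6.   49.1]
side [293 296] [  1.2 -20.7  49.9]
side [297 296] [  8.1 -26.1  49.1]
side [278 297] [-26.3  -2.   52.3]
side [279 297] [-26.1  -4.8  55.4]
side [280 297] [-23.1  -5.   52.6]
side [281 297] [-21.9  -6.8  53.4]
side [279 298] [-26.3  -5.2  52.1]
side [280 298] [-23.4  -5.5  49.6]
side [286 299] [-15.3 -15.8  49.5]
side [297 299] [  2.3 -31.8  50.1]
side [298 299] [  4.4 -32.8  49.1]
side [289 300] [-12.3 -22.   49.7]
side [298 306] [ -8.5 -45.4  50.5]
```

View pics/g_r.png

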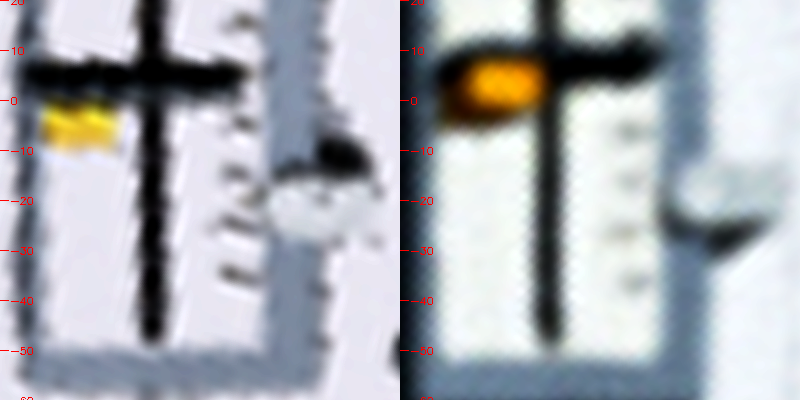

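jog_arm(rows=[{"linear": [0,-0.006,0],"roll": 0,"grip": 0},{"linear": [0,-0.012,0],"roll": 0,"grip": 0},{"linear": [0,-0.016,0],"roll": 0,"grip": 0},{"linear": [0,-0.016,0],"roll": 0,"grip": 0},{"linear": [0,-0.016,0],"roll": 0,"grip": 0}])

```text
time_s: 8.15
tool_pos: [0.5897, -0.2133, 0.0629]
orientation: [0.702, -0.085, 0.702, 0.088]
ft_force: [-3.0, 9.1, 2.0]
grip_width: 0.128
```

```bash
python3 -c "
from h import *
go(wd([0,-.195,.062]),104.1)
im,d=shot('top','i');shot('side','i')
rect('i',.060,'i_60',y0=-.05,y1=.01,x1=.04,x0=-.035);rect('i',.052,'i_52',y0=-.05,y1=.01,x1=.04,x0=-.035)
a=cv2.imread('pics/i_60.png');b=cv2.imread('pics/i_52.png');cv2.imwrite('pics/i_r.png',np.vstack([a,b]))
for n in('top','side'):
    im,d=load(n,'i');W,uv=cloud(n,d,230,160,430,340)
    R=np.c_[(W[:,:2]-O)@X,(W[:,:2]-O)@Y,W[:,2]]*1000
    m=(R[:,1]>-50)&(R[:,1]<20)
    q=R[m&(R[:,2]>56)&(R[:,2]<64)&(abs(R[:,0]+1)<11)];print(n,'idx',len(q),q.mean(0),np.sort(q[:,1])[[0,1,-2,-1]])
    q=R[m&(R[:,2]>50)&(R[:,2]<56)&(R[:,0]>20)&(R[:,0]<38)];print(n,'ptr',len(q),q.mean(0),np.percentile(q[:,1],[2,50,98]))
"
```

```text
t 8.15 tcp [ 0.5897 -0.2133  0.0629] rig [-0.0007 -0.2014  0.0629] jaw 104.03 x [-0.001  0.005 -1.   ] F [-3.   9.1  2. ] Tq [1.5  0.44 0.02] g 0.128
lin [0.0009 0.0064 0.0007] roll -0.001
x [0.    0.001 1.   ] y [ 0.005  1.    -0.001]
top idx 20 [-1.35141974 -9.0558807  60.23934507] [-11.94593364 -11.03722692  -6.85627965  -6.8438536 ]
top ptr 36 [ 28.68037085 -20.70537254  52.98595683] [-31.9210296  -20.24450544 -13.88092647]
side idx 21 [ -1.4749879  -10.4324284   59.48740282] [-12.52896177 -12.28112408  -7.31081295  -7.21664465]
side ptr 37 [ 29.44245981 -21.23287861  52.15411519] [-27.33954933 -21.02201125 -14.69897923]
```

View pics/i_r.png

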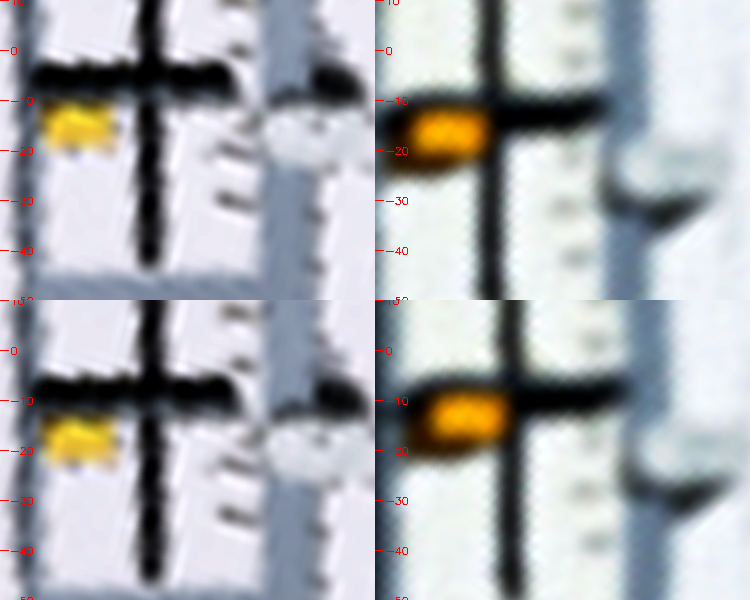

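jog_arm(rows=[{"linear": [0,-0.004,0],"roll": 0,"grip": 0},{"linear": [0,-0.008,0],"roll": 0,"grip": 0},{"linear": [0,-0.009,0],"roll": 0,"grip": 0},{"linear": [0,-0.009,0],"roll": 0,"grip": 0},{"linear": [0,-0.009,0],"roll": 0,"grip": 0}])

```text
time_s: 8.75
tool_pos: [0.5915, -0.2206, 0.0629]
orientation: [0.701, -0.084, 0.702, 0.089]
ft_force: [-2.9, 10.9, 2.3]
grip_width: 0.128
```

```bash
cat > m.py <<'E'
from h import *
import sys
t=sys.argv[1]
go(wd([0,-.205,.062]),104.1)
shot('top',t);shot('side',t)
rect(t,.060,t+'_60',y0=-.05,y1=.01,x1=.04,x0=-.035);rect(t,.052,t+'_52',y0=-.05,y1=.01,x1=.04,x0=-.035)
a=cv2.imread(f'pics/{t}_60.png');b=cv2.imread(f'pics/{t}_52.png');cv2.imwrite(f'pics/{t}_r.png',np.vstack([a,b]))
for n in('top','side'):
    im,d=load(n,t);W,uv=cloud(n,d,230,160,430,340)
    R=np.c_[(W[:,:2]-O)@X,(W[:,:2]-O)@Y,W[:,2]]*1000
    m=(R[:,1]>-50)&(R[:,1]<20)
    q=R[m&(R[:,2]>56)&(R[:,2]<64)&(abs(R[:,0]+1)<11)];print(n,'idx',len(q),q.mean(0),np.sort(q[:,1])[[0,1,-2,-1]])
    q=R[m&(R[:,2]>50)&(R[:,2]<56)&(R[:,0]>20)&(R[:,0]<38)];print(n,'ptr',len(q),q.mean(0),np.percentile(q[:,1],[2,50,98]))
    q=R[m&(R[:,2]>56)&(R[:,2]<64)&(R[:,0]<-13)&(R[:,0]>-29)];print(n,'rider',len(q),q.mean(0),np.percentile(q[:,1],[2,50,98]))
E
python3 m.py j
```

```text
t 8.75 tcp [ 0.5915 -0.2206  0.0629] rig [-0.0007 -0.2089  0.0629] jaw 104.09 x [-0.002  0.007 -1.   ] F [-2.9 10.9  2.3] Tq [ 1.28  0.44 -0.02] g 0.128
lin [0.0009 0.0039 0.0007] roll -0.0
x [-0.  0.  1.] y [ 0.007  1.    -0.   ]
top idx 20 [ -1.17455633 -16.23012064  60.10341194] [-19.81829557 -18.69673378 -14.35202424 -14.28883253]
top ptr 36 [ 29.25525992 -20.06731214  53.0756821 ] [-25.64935012 -20.06138987 -14.11063867]
top rider 30 [-19.96101101 -19.90783918  59.85185946] [-26.74780887 -19.7132857  -14.91040755]
side idx 24 [ -1.34179206 -18.12950962  59.00825212] [-20.3181652  -20.06711262 -15.78699465 -15.42304882]
side ptr 37 [ 28.7000661  -20.68557481  52.37613978] [-26.78608706 -20.70952075 -15.14889324]
side rider 39 [-21.04867502 -22.24034463  59.33548999] [-28.48680289 -22.52589832 -16.33258113]
```

View pics/j_r.png

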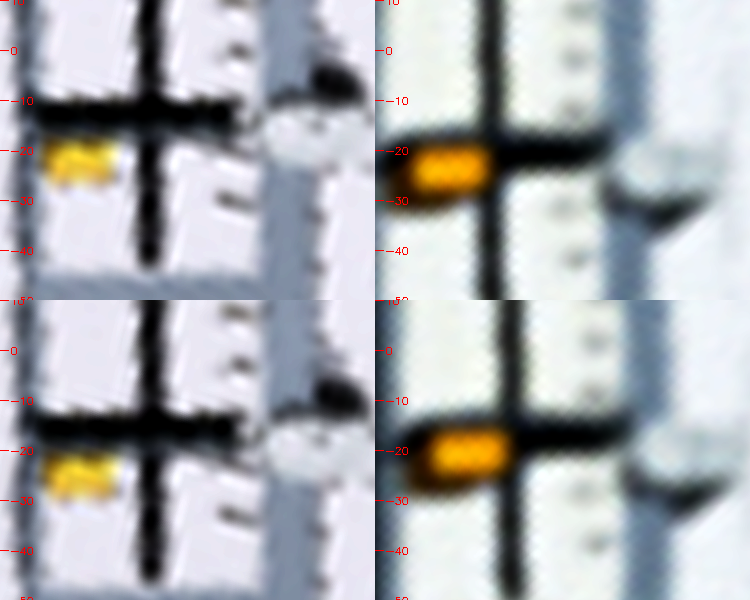

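jog_arm(rows=[{"linear": [0,-0.0025,0],"roll": 0,"grip": 0},{"linear": [0,-0.0025,0],"roll": 0,"grip": 0},{"linear": [0,-0.0025,0],"roll": 0,"grip": 0},{"linear": [0,-0.0025,0],"roll": 0,"grip": 0},{"linear": [0,-0.0025,0],"roll": 0,"grip": 0},{"linear": [0,-0.0025,0],"roll": 0,"grip": 0},{"linear": [0,-0.0025,0],"roll": 0,"grip": 0},{"linear": [0,-0.0025,0],"roll": 0,"grip": 0},{"linear": [0,-0.0025,0],"roll": 0,"grip": 0},{"linear": [0,-0.0025,0],"roll": 0,"grip": 0},{"linear": [0,-0.0025,0],"roll": 0,"grip": 0},{"linear": [0,-0.0025,0],"roll": 0,"grip": 0}])

```text
time_s: 10.05
tool_pos: [0.5917, -0.2214, 0.0629]
orientation: [0.701, -0.084, 0.702, 0.091]
ft_force: [-4.2, 11.2, 1.3]
grip_width: 0.134
```

```bash
python3 m.py k
```

```text
t 10.05 tcp [ 0.5917 -0.2214  0.0629] rig [-0.0007 -0.2098  0.0629] jaw 104.14 x [-0.003  0.01  -1.   ] F [-4.2 11.2  1.3] Tq [ 1.22  0.42 -0.08] g 0.134
lin [0.001  0.0047 0.0007] roll 0.001
x [-0.001 -0.001  1.   ] y [0.01  1.    0.001]
top idx 20 [ -0.89418853 -17.64073127  59.93543037] [-19.8082835  -19.62515668 -16.07226642 -15.77493412]
top ptr 37 [ 29.41341397 -19.9063952   52.70457172] [-26.05160733 -19.60475022 -14.35963555]
top rider 29 [-19.82559495 -20.97031074  60.10890673] [-26.97659054 -21.61503677 -15.15660167]
side idx 21 [ -1.32129053 -18.92529079  59.40641529] [-21.34268754 -20.77085239 -16.67839679 -15.73061884]
side ptr 36 [ 29.65610006 -21.0561191   52.14460261] [-26.19162215 -21.02731866 -15.43831709]
side rider 37 [-21.30124055 -23.01315061  59.90538227] [-29.08126707 -23.17618609 -16.24735336]
```

View pics/k_r.png

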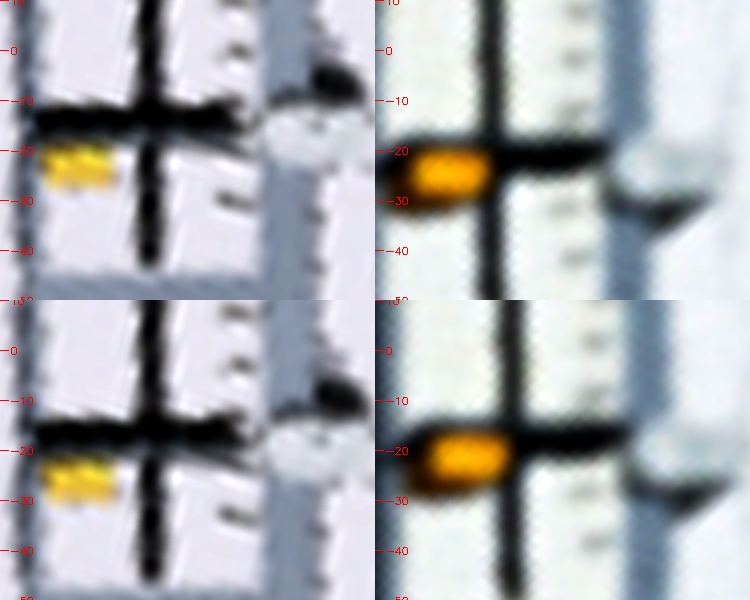

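jog_arm(rows=[{"linear": [0,0.006,0],"roll": 0,"grip": 0},{"linear": [0,0.014,0],"roll": 0,"grip": 0},{"linear": [0,0.022,0],"roll": 0,"grip": 0},{"linear": [0,0.03,0],"roll": 0,"grip": 0},{"linear": [0,0.038,0],"roll": 0,"grip": 0},{"linear": [0,0.046,0],"roll": 0,"grip": 0},{"linear": [0,0.054,0],"roll": 0,"grip": 0},{"linear": [0,0.062,0],"roll": 0,"grip": 0},{"linear": [0,0.07,0],"roll": 0,"grip": 0},{"linear": [0,0.078,0],"roll": 0,"grip": 0},{"linear": [0,0.084,0],"roll": 0,"grip": 0},{"linear": [0,0.084,0],"roll": 0,"grip": 0}])

```text
time_s: 11.35
tool_pos: [0.5709, -0.1388, 0.0631]
orientation: [0.701, -0.083, 0.702, 0.091]
ft_force: [2.5, 4.8, -11.3]
grip_width: 0.13
```

jog_arm(rows=[{"linear": [0,0.002,0],"roll": 0,"grip": 0},{"linear": [0,0.004,0],"roll": 0,"grip": 0},{"linear": [0,0.006,0],"roll": 0,"grip": 0},{"linear": [0,0.007,0],"roll": 0,"grip": 0},{"linear": [0,0.007,0],"roll": 0,"grip": 0}])

```text
time_s: 11.85
tool_pos: [0.5692, -0.1318, 0.063]
orientation: [0.701, -0.083, 0.702, 0.091]
ft_force: [2.4, 4.7, -9.1]
grip_width: 0.128
```

```bash
python3 m.py l; python3 -c "
from h import *
for t in 'afl':
  for n in('top','side'):
    try: im,d=load(n,t)
    except Exception: continue
    W,uv=cloud(n,d,230,160,430,340)
    R=np.c_[(W[:,:2]-O)@X,(W[:,:2]-O)@Y,W[:,2]]*1000
    q=R[(R[:,1]>50)&(R[:,1]<90)&(R[:,2]>56)&(R[:,2]<64)&(abs(R[:,0]+1)<11)];print(t,n,'idx',len(q),q.mean(0))
"
```

```text
t 11.85 tcp [ 0.5692 -0.1318  0.063 ] rig [-0.0007 -0.1174  0.063 ] jaw 104.19 x [-0.004  0.011 -1.   ] F [ 2.4  4.7 -9.1] Tq [-0.25 -0.78 -0.14] g 0.128
lin [ 0.     -0.0876  0.0006] roll 0.002
x [-0.001 -0.002  1.   ] y [0.011 1.    0.002]
a top idx 18 [-1.90687042 76.91341083 59.24453278]
a side idx 19 [-0.28689186 75.27943504 59.52437365]
f top idx 18 [-0.44388641 74.21772713 59.67875561]
l top idx 20 [-0.56594409 75.07673123 60.11614564]
l side idx 19 [-1.0619049  73.15783313 59.0186464 ]m.py:12: RuntimeWarning: Mean of empty slice.
  q=R[m&(R[:,2]>56)&(R[:,2]<64)&(abs(R[:,0]+1)<11)];print(n,'idx',len(q),q.mean(0),np.sort(q[:,1])[[0,1,-2,-1]])
  ret = um.true_divide(
Traceback (most recent call last):
  File "m.py", line 12, in <module>
    q=R[m&(R[:,2]>56)&(R[:,2]<64)&(abs(R[:,0]+1)<11)];print(n,'idx',len(q),q.mean(0),np.sort(q[:,1])[[0,1,-2,-1]])
                                                                                     ~~~~~~~~~~~~~~~^^^^^^^^^^^^^
IndexError: index 0 is out of bounds for axis 0 with size 0
```

jog_arm(rows=[{"linear": [0,0.001,0],"roll": 0,"grip": 0},{"linear": [0,0.002,0],"roll": 0,"grip": 0},{"linear": [0,0.003,0],"roll": 0,"grip": 0},{"linear": [0,0.003,0],"roll": 0,"grip": 0},{"linear": [0,0.003,0],"roll": 0,"grip": 0}])

```text
time_s: 12.45
tool_pos: [0.5687, -0.1297, 0.0631]
orientation: [0.701, -0.084, 0.702, 0.091]
ft_force: [4.7, -2.6, -12.1]
grip_width: 0.124
```

```bash
cat > m2.py <<'E'
from h import *
import sys
t=sys.argv[1]
go(wd([0,-.115,.16]),104.1)
for n in('top','side'):
    im,d=shot(n,t)
    W,uv=cloud(n,d,230,160,430,340)
    R=np.c_[(W[:,:2]-O)@X,(W[:,:2]-O)@Y,W[:,2]]*1000
    q=R[(R[:,1]>50)&(R[:,1]<90)&(R[:,2]>56)&(R[:,2]<64)&(abs(R[:,0]+1)<11)];print(t,n,'idx',len(q),q.mean(0))
    m=(R[:,1]>-50)&(R[:,1]<20)
    q=R[m&(R[:,2]>50)&(R[:,2]<56)&(R[:,0]>20)&(R[:,0]<38)];print(n,'ptr',len(q),q.mean(0),np.percentile(q[:,1],[2,50,98]))
    q=R[m&(R[:,2]>56)&(R[:,2]<64)&(R[:,0]<-13)&(R[:,0]>-29)];print(n,'rider',len(q),q.mean(0),np.percentile(q[:,1],[2,50,98]))
E
python3 m2.py n
```

```text
t 12.45 tcp [ 0.5687 -0.1297  0.0631] rig [-0.0007 -0.1152  0.0631] jaw 104.16 x [-0.003  0.01  -1.   ] F [  4.7  -2.6 -12.1] Tq [-1.52 -1.14 -0.08] g 0.124
lin [-0.0969  0.0012  0.0007] roll 0.001
x [-0.001 -0.001  1.   ] y [0.01  1.    0.001]
n top idx 17 [-1.83280021 76.74452531 59.85220918]
top ptr 37 [ 29.07005251 -19.68081067  52.6425979 ] [-26.40601342 -19.08148837 -13.81536712]
top rider 20 [-19.6083178  -22.98244172  60.62848962] [-26.98545571 -22.8417018  -19.48594169]
n side idx 17 [-0.97420052 75.12313896 59.64309715]
side ptr 36 [ 28.36491207 -20.4982819   52.36516503] [-26.14513748 -20.20916771 -15.13622604]
side rider 24 [-20.47475923 -25.15262786  59.30582279] [-29.27827116 -25.28943046 -20.63450166]
```

jog_arm(rows=[{"linear": [0,0.001,0],"roll": 0,"grip": 0.2},{"linear": [0,0.001,0],"roll": 0,"grip": 0.4},{"linear": [0,0,0],"roll": 0,"grip": 0.6},{"linear": [0,0,0],"roll": 0,"grip": 0.6},{"linear": [0,0,0],"roll": 0,"grip": 0.6},{"linear": [-0.03,0,0],"roll": 0,"grip": 0.6},{"linear": [-0.06,0,0],"roll": 0,"grip": 0.6},{"linear": [-0.1,0,0],"roll": 0,"grip": 0.6},{"linear": [-0.13,0,0],"roll": 0,"grip": 0.6},{"linear": [-0.13,0,0],"roll": 0,"grip": 0.6}])

```text
time_s: 13.55
tool_pos: [0.5711, -0.1319, 0.1984]
orientation: [0.703, -0.085, 0.7, 0.089]
ft_force: [0.3, 0.9, -0.1]
grip_width: 0.602
```

```bash
python3 m2.py o; python3 -c "
from h import *
crop('top','o',250,130,450,280,'o_c')
for t in 'ao':
  im,d=load('top',t);W,uv=cloud('top',d,250,160,430,260)
  R=np.c_[(W[:,:2]-O)@X,(W[:,:2]-O)@Y,W[:,2]]
  m=(R[:,1]>.13)&(R[:,1]<.21)&(R[:,2]>.128)&(R[:,2]<.14)&(abs(R[:,0])<.05)
  q=R[m][:,:2];e=np.linalg.svd(q-q.mean(0))[2][0];print('knob',np.degrees(np.arctan2(e[1],e[0])))
"
```

```text
t 13.55 tcp [ 0.5711 -0.1319  0.1984] rig [ 0.0011 -0.1179  0.1984] jaw 104.16 x [ 0.004  0.006 -1.   ] F [ 0.3  0.9 -0.1] Tq [-0.07 -0.02 -0.06] g 0.602
lin [ 0.0384  0.0027 -0.0013] roll 0.001
x [ 0.005 -0.001  1.   ] y [0.005 1.    0.001]
o top idx 18 [-1.321328   76.99465429 60.35604982]
top ptr 34 [ 29.12048604 -20.14011803  52.6550498 ] [-26.35884852 -20.53460889 -14.47469235]
top rider 20 [-19.59919825 -23.05816441  60.41624536] [-26.96650739 -23.04457592 -19.90350801]
o side idx 18 [-0.82790482 75.42446876 59.12894865]
side ptr 36 [ 29.25682269 -20.58491884  52.22212652] [-26.62180383 -20.19352223 -15.26680153]
side rider 27 [-20.23371689 -25.49668273  59.35879057] [-28.85535291 -26.03061964 -21.05443828]
4
knob -152.00627139966966
knob 140.6783029031194
```

View pics/o_c.png

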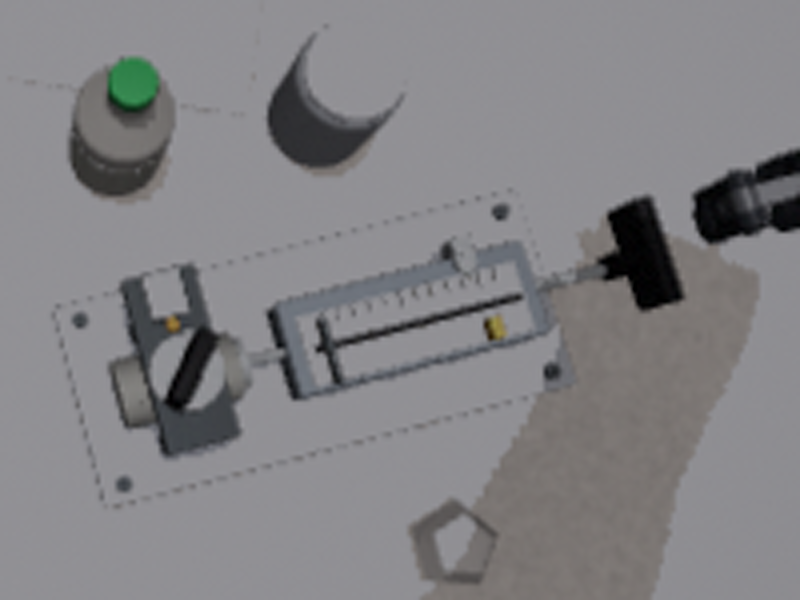

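```bash
python3 -c "
from h import *
print(env.hand_in())"
```

```text
the job is handed in; nothing more can be done
None
```

I tightened the clamp, pulled the gauge out to the set pointer and held it there. I then eased the handle home and handed the job in at about 13.7 s; it gave no verdict.

- **Clamp knob:** the bar turned clockwise by about 67° (1.17 rad). Even from a start at 0 that is past the 1.05 rad needed, and it stayed there after release.
- **Hold:** I held the index on the pointer for about 1.3 s. At the end of the hold, the index edge read within 0.5 mm of the pointer tip in both cameras. The cameras' absolute readings differ by about 1–2 mm.
- **Return:** I eased the handle home at no more than about 0.08 m/s and pressed it against its stop before letting go. The index is back within 0.2 mm of its starting reading.
- **Tell-tale:** its edge stands about 1 mm from the pointer tip in both cameras, on opposite sides.
- **Rest of the scene:** the set pointer's reading did not shift. The bottle, can and lump look unmoved in the last picture. The gripper is open and clear above the handle.

One move call was refused because a row left out `roll`; nothing moved, and I sent it again complete. One measuring script also stopped with an error partway through and I replaced it; this did not affect the robot.

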